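Offer up a new drawer pull to its screw holes

TASK

A new pull is to be screwed to the drawer front that lies face up on the worktop. First lay the straightedge flat on the worktop, flush along the drawer front's long edge on the robot's side and roughly centred on it, as the line to sight the pull against, and let go of it. Then pick up the pull and hold it level over the drawer front, its backplate about 15 mm above the panel and touching nothing, with both its screw holes straight above the two threaded holes, and finish while still holding it there, ready for the screws; leave the straightedge lying flush and the egg timer, shaker and mug where they are.

Things in the scene. Friction and masses are not known exactly. Their poses are not given: they have to be found in the camera images.
- drawer_front: Beige drawer front, face up, fixed to the worktop: 110 mm (its x) by 240 mm (y); panel face 16 mm high, raised rim 18 mm wide, 19 mm high. Origin: centre of the underside; z up, x points away from the robot (within 0.3 rad). The long edge on the robot's side is the upright face at x = -55 mm. Two brass threaded holes in the panel at x = 0, y = +50 and -50 mm.
- front_hole_a (a point): Mouth of the brass threaded hole (7 mm bore) of the drawer front at its y = +50 mm, on the panel's face 16 mm above the worktop.
- front_hole_b (a point): Mouth of the other brass threaded hole, at y = -50 mm.
- pull: Loose dark steel pull, 0.14 kg: backplate 130 (its x) by 30 by 4 mm, 9 mm screw holes at x = +50 and -50 mm; over its middle a bar along x, 76 mm long, 10 mm wide, 30 to 42 mm above the underside, on posts at x = +-32 mm; grasp the bar from above. Origin: centre of the underside, z up. Either way round will do. Starts left or right of the front, x within 0.7 rad of the robot's x.
- pull_hole_a (a point): Centre of the backplate's screw hole at the pull's x = +50 mm, on the underside.
- pull_hole_b (a point): Centre of the backplate's other screw hole, at x = -50 mm, on the underside.
- straightedge: Loose aluminium straightedge 220 (its x) by 40 by 6 mm, 0.22 kg, either way round; amid it a black upright grip 70 mm long (x), 14 mm wide, to 58 mm above the underside, on a foot 9 mm high. Grasp the grip from above, fingertips above the front's 19 mm rim. Flush, its middle is 75 mm from the front's middle. Origin: centre of the underside. Starts on the other side from the pull.
- egg_timer: White egg timer, 66 mm across, 60 mm high, right of the work: leave it alone. Origin: centre of the underside.
- shaker: Salt shaker, 44 mm across, 90 mm high, at the back right: leave it alone. Origin: centre of the underside.
- mug: Mug, 86 mm across without its handle, 96 mm high, at the back: leave it alone. Origin: centre of the underside.
There are look-alikes about, which are no part of the job. There is more than one size of the straightedge; the job needs the larger.

How it is judged:
On the way, in this order (a step that is already met when the one before it is completed fails the run):
1. the straightedge lies flat on the worktop, flush along the drawer front's long edge on the robot's side, let go (x of straightedge in the frame of drawer_front between -0.0785 and -0.073 m and y of straightedge in the frame of drawer_front between -0.05 and 0.05 m and angle between the x axis of straightedge and the y axis of drawer_front, either way round below 0.03 rad and height (world z) of straightedge below 0.004 m and angle between straightedge's own z axis and vertical below 0.05 rad and contact force between the fingers and straightedge below 0.1 N), for 0.2 s.
2. the pull is picked up (height (world z) of pull above 0.03 m and contact force between the fingers and pull above 1 N), for 0.2 s.
At the end, for the whole second after the job is handed in: Pull held still and level, touching only the fingers, 5 to 30 mm above the panel, each hole within 4 mm (from above) of its own threaded hole; straightedge flat, released, within 3.5 mm of the near long edge, parallel within 0.03 rad, centred within 50 mm (all of step 1 and ((horizontal distance between pull_hole_a and front_hole_a below 0.004 m and horizontal distance between pull_hole_b and front_hole_b below 0.004 m) or (horizontal distance between pull_hole_a and front_hole_b below 0.004 m and horizontal distance between pull_hole_b and front_hole_a below 0.004 m)) and height (world z) of pull_hole_a between 0.021 and 0.046 m and height (world z) of pull_hole_b between 0.021 and 0.046 m and angle between pull's own z axis and vertical below 0.12 rad and contact force between pull and drawer_front below 0.1 N and contact force between pull and straightedge below 0.1 N and contact force between the fingers and pull above 1 N and linear speed of pull below 0.02 m/s); the arm keeps its last pose, push and grip.
It fails at once if the egg timer is moved by more than 3 cm or knocked over (distance of egg_timer from where it was at the start of the episode above 0.03 m or angle between egg_timer's own z axis and vertical above 0.4 rad).
It fails at once if the shaker is moved by more than 3 cm or knocked over (distance of shaker from where it was at the start of the episode above 0.03 m or angle between shaker's own z axis and vertical above 0.4 rad).
It fails at once if the mug is moved by more than 3 cm or knocked over (distance of mug from where it was at the start of the episode above 0.03 m or angle between mug's own z axis and vertical above 0.4 rad).
It also fails if it takes over 56 s, if anything falls off the work surface, if the arm or the gripper's body presses on something with over 40 N, if the wrist force passes 120 N, or if a joint passes its speed limit or range.

ROBOT

A 7-joint arm with a two-finger parallel gripper is mounted at the origin on a cart in front of the work surface, level with it; the furniture and walls round the work are solid. World frame = base frame: x ahead of the robot, y to its left, z up, the work surface at z = 0. Lengths are in m, angles in rad, forces in N, time in s.
With the tool pointing down it reaches from about 0.425 to 0.875 m from the base axis. Payload 4.7 kg.
Tool frame: the origin (TCP) lies on the centre line of the jaws, within the pads' length; the fingertips stand 8 mm ahead of it and the grasp point (between the pads) lies 11 mm behind it; z points along the fingers, y is the direction in which the jaws open and shut (so a half turn about z gives the same grasp; the last joint's range is limited). The gripper opens to 87 mm and grips with 3 to 60 N. Pads are 19 mm wide; open, the fingers measure 117 mm over their backs; the gripper's body (75 mm by 190 mm) begins 51 mm behind the grasp point.
Start: joints at [-1.281, 0.321, -0.07, 1.45, 0.023, 1.371, -0.057], TCP at [0.177, 0.625, 0.231] pointing down, gripper open.
Joint ranges: [-2.86, 2.86], [-0.3, 2.09], [-1.38, 1.24], [0.06, 2.45], [-1.56, 4.7], [0.09, 2.05], [-2.69, 2.69]. Speed limits (rad/s): [2.57, 2.57, 3.14, 3.14, 3.14, 3.14, 3.14].

INTERFACE

Orientations are given as a rotation vector (axis times angle).
In Python, from bench import status, optics, order gives the robot as it stands.
- The arm moves only by the tool step_arm, never from a script. Its argument "rows" is a list of rows, each a list of 3 entries, a list of its own where there are three numbers: the turn, a rotation vector about the tool's x, y, z in degrees, then the shift along the tool's x, y, z in mm, then the finger opening in mm, from 0 to 87. A call has 1 to 12 rows; each row shifts and turns the pose as measured when the row begins, along the tool's axes as they then stand; what a row does not reach is not made up. A row lasts 1/12 s, in which the tool goes at most 41.7 mm and 7.16 degrees, less where a joint would pass 70% of its speed; a pose out of reach is approached as far as the arm can. A call is refused whole if a number of a shift passes 41.7 or a number of a turn 7.16, either way. A call with a gripper value outside its range is refused whole. The fingers move at their own pace and stop on an object; "grip_force" is the grip in N (left out, the last holds). Time passes only in rows, so rows that do not move let the fingers close. It gives the time, the measured TCP pose, the force and the opening at its end, in the units of the state.
- status.get_state(): the state, without advancing time (a new reading comes with each control period).
- optics.get_image(name): name is "scene" or "top" or "wrist"; returns a dict with "frame" (384x512x3 uint8, red, green, blue), "range_z" (384x512 float32, m along the optical axis (not along the pixel's ray), 0 where there is no reading), "K" (3x3 intrinsics, pixels), "R" (3x3) and "t" (3): a world point X has camera coordinates R X + t. Camera axes: x right, y down, z forward; pixel columns grow to the right and rows downward; lengths in m; the calibration is good to about 2 mm. A picture is of the moment at which its call begins.
- order.close_job(): hands the job in, once; it reports no verdict.
The state is a dict: "time": time; "joint_positions": joint angles; "qd": joint speeds; "joint_torque": joint torques, N m; "position": TCP position; "tool_rot": TCP orientation; "ft_force": force on the tool from outside, world axes, zero at the start; "torque": the same for the moment, N m; "grip_width": opening from 0.0 (shut) to 1.0 (fully open).
Only numpy, scipy, OpenCV 4.12 (cv2) and the standard library are available. Lean on these libraries where they do the work, as an engineer would, in place of code of your own. Each camera call takes 0.05 s, during which the arm holds its last target.

## Working session

There is one attempt and no reset: what is moved stays moved. The work goes in short steps, Python scripts to look and compute and a tool call to move; the robot and the scene stay as the last step left them, time stands still between calls to the robot, and variables do not carry over. Pictures are saved under pics/ and viewed, and the job is handed in when it is done.

Besides the shell and the picture viewer there is one more tool, called after "Request:" by a JSON object that holds its "fn" and its "kwargs", one argument or row to a line. step_arm: Moves the arm, as the interface text tells. Its arguments: {"type":"object","properties":{"rows":{"type":"array"},"grip_force":{"type":"number"}},"required":["rows"]}

```bash
mkdir -p pics; ls
python3 - <<'E'
from bench import status, optics
import cv2, numpy as np
print(status.get_state())
for n in ["scene","top","wrist"]:
    d=optics.get_image(n); cv2.imwrite(f"pics/{n}0.png",d["frame"][:,:,::-1]); np.savez(f"pics/{n}0.npz",**d)
    print(n,d["K"].tolist(),d["R"].round(4).tolist(),d["t"].round(4).tolist())
E
```

```text
pics
{'time': 0.0, 'joint_positions': array([-1.28092597,  0.32179847, -0.07010216,  1.45169235,  0.0226209 ,
        1.37078404, -0.05687818]), 'qd': array([ 0.00042166, -0.00082443,  0.00175809,  0.00112734,  0.0012606 ,
        0.00060018, -0.00011818]), 'joint_torque': array([ 1.20067557e-04, -4.91280556e+01, -4.03627893e-01, -3.12526309e+01,
       -6.38738740e-02,  4.40305879e-02,  1.84539495e-04]), 'position': array([0.17688384, 0.62490595, 0.22946886]), 'tool_rot': array([-4.31672999e-01, -3.11164426e+00,  2.96730217e-03]), 'ft_force': array([-0.26249908,  0.16175533, -0.43440863]), 'torque': array([-0.0122177 ,  0.00159197, -0.01264972]), 'grip_width': 0.9997174047227291}
scene [[461.91106557150187, 0.0, 258.9573418173566], [0.0, 461.91106557150187, 191.05422443200564], [0.0, 0.0, 1.0]] [[-0.0613, -0.9981, -0.0071], [-0.4383, 0.0333, -0.8982], [0.8968, -0.052, -0.4395]] [0.0806, 0.2985, 1.5407]
top [[354.33683197489626, 0.0, 253.44154599332745], [0.0, 354.33683197489626, 196.51705762498398], [0.0, 0.0, 1.0]] [[-0.026, -0.9994, -0.0218], [-0.9957, 0.0279, -0.0885], [0.089, 0.0194, -0.9958]] [0.0842, 0.5767, 1.1797]
wrist [[270.7288240955171, 0.0, 251.6020588442638], [0.0, 270.7288240955171, 192.72311623442846], [0.0, 0.0, 1.0]] [[0.2727, 0.9621, -0.0018], [0.9324, -0.2639, 0.2469], [0.2371, -0.069, -0.969]] [-0.649, -0.0295, 0.3893]
```

View pics/scene0.png

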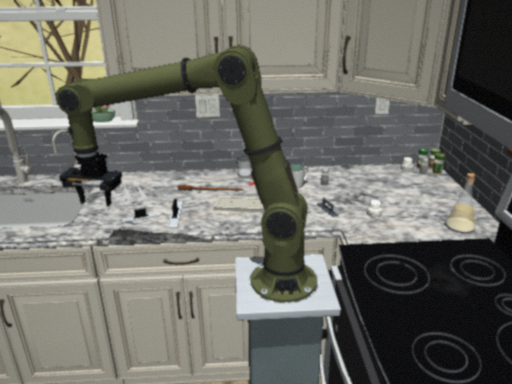

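View pics/top0.png

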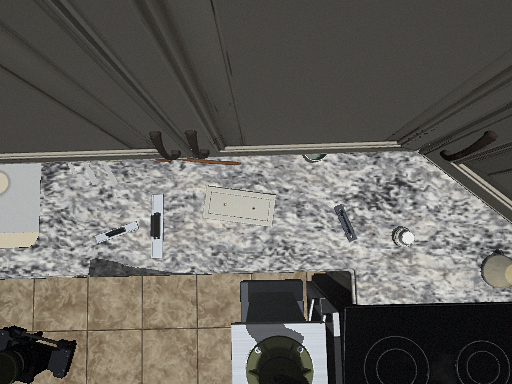

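View pics/wrist0.png

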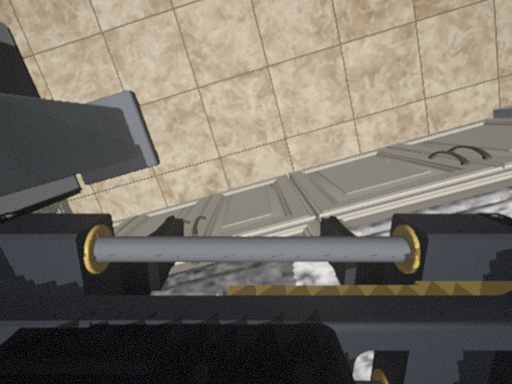

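The top view shows the drawer front around (240,206), the larger straightedge around (157,226), a smaller look-alike at (117,232), the pull at (345,222) and the egg timer at (403,236). I'll zoom in next.

```bash
cat > h.py <<'E'
import numpy as np, cv2
from bench import status, optics
def load(f): return dict(np.load(f))
def snap(n,tag):
    d=optics.get_image(n); np.savez(f"pics/{tag}.npz",**d); cv2.imwrite(f"pics/{tag}.png",d["frame"][:,:,::-1]); return d
def ray(d,uv,z):
    uv=np.atleast_2d(np.asarray(uv,float)); K,R,t=d["K"],d["R"],d["t"]
    p=np.c_[uv,np.ones(len(uv))]@np.linalg.inv(K).T@R   # R^T dir
    c=-R.T@t
    s=(z-c[2])/p[:,2]
    return c+p*s[:,None]
def proj(d,X):
    X=np.atleast_2d(X); q=(X@d["R"].T+d["t"])@d["K"].T
    return q[:,:2]/q[:,2:]
def cloud(d):
    h,w=d["range_z"].shape; v,u=np.mgrid[:h,:w]; z=d["range_z"]
    q=np.stack([u,v,np.ones_like(u)],-1)@np.linalg.inv(d["K"]).T*z[...,None]
    return (q-d["t"])@d["R"]
def crop(d,u0,u1,v0,v1,k,tag):
    cv2.imwrite(f"pics/{tag}.png",cv2.resize(d["frame"][v0:v1,u0:u1,::-1],None,fx=k,fy=k,interpolation=cv2.INTER_NEAREST))
E
python3 - <<'E'
from h import *
d=load("pics/top0.npz"); crop(d,90,290,170,270,4,"topc"); crop(d,290,430,150,270,5,"topd")
P=cloud(d)
for uv in [(220,204),(253,208),(240,192),(157,215),(157,225),(180,226),(345,222),(403,236),(300,230)]: print(uv,P[uv[1],uv[0]].round(4))
E
```

```text
(220, 204) [0.5571 0.1843 0.0163]
(253, 208) [0.541  0.0717 0.0026]
(240, 192) [0.5964 0.1146 0.0177]
(157, 215) [0.5256 0.4048 0.0066]
(157, 225) [0.4907 0.3993 0.0256]
(180, 226) [ 0.4856  0.3269 -0.0014]
(345, 222) [ 0.4843 -0.2424  0.0037]
(403, 236) [ 0.4335 -0.4142  0.0598]
(300, 230) [ 0.461  -0.0879  0.0006]
```

View pics/topc.png

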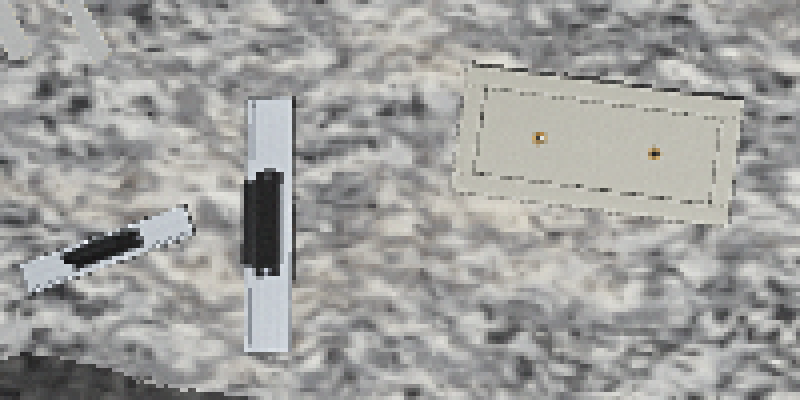

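View pics/topd.png

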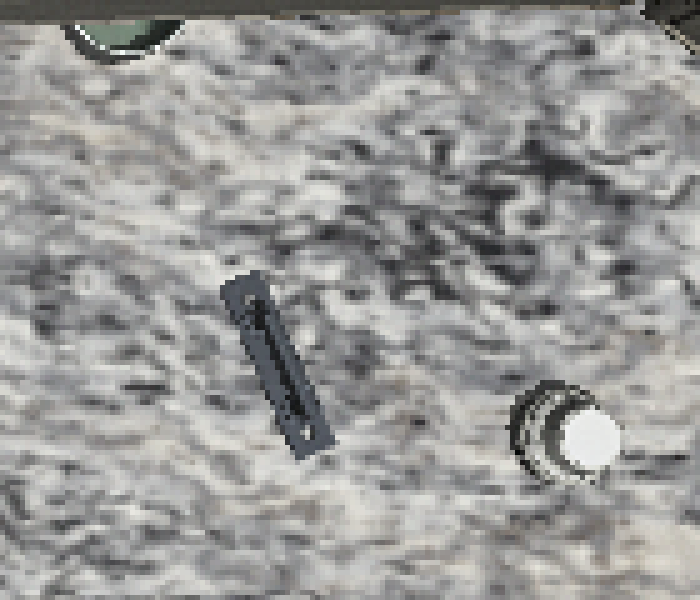

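```bash
cat >> h.py <<'E'
def rect(d,mask,z):
    c,_=cv2.findContours(mask.astype(np.uint8),cv2.RETR_EXTERNAL,cv2.CHAIN_APPROX_NONE)
    c=max(c,key=cv2.contourArea)[:,0,:]
    X=ray(d,c,z)[:,:2]
    (cx,cy),(w,h),a=cv2.minAreaRect((X*1000).astype(np.float32))
    a=np.deg2rad(a)
    if w<h: w,h,a=h,w,a+np.pi/2
    return np.array([cx,cy])/1000,w,h,(a+np.pi/2)%np.pi-np.pi/2,cv2.contourArea(c)
def box(m,u0,u1,v0,v1):
    o=np.zeros_like(m); o[v0:v1,u0:u1]=m[v0:v1,u0:u1]; return o
E
python3 - <<'E'
from h import *
d=load("pics/top0.npz"); P=cloud(d); H=P[...,2]; f=d["frame"].astype(int)
hsv=cv2.cvtColor(d["frame"],cv2.COLOR_RGB2HSV)
# straightedge
hm=box((H>0.003),145,172,185,262)
print("SE by height",rect(d,hm,0.006))
g=box((H>0.015),145,172,185,262); print("grip px",g.sum(), "grip rect z=.058",rect(d,g,0.058), H[g].max())
blk=box(f.max(2)<60,145,172,185,262); print("black",rect(d,blk,0.058))
wh=box((f.min(2)>0)&((H>0.003)|((hsv[...,2]<60))),145,172,185,262)
print("SE all",rect(d,wh,0.006))
sm=box(H>0.003,92,142,215,246); print("small",rect(d,sm,0.006))
fr=box(H>0.009,195,285,180,232); print("front",rect(d,fr,0.019))
sat=box((hsv[...,1]>120),205,275,185,225); n,l,s,c=cv2.connectedComponentsWithStats(sat.astype(np.uint8))
for i in range(1,n): print("hole",s[i,4],c[i],ray(d,c[i],0.016))
pl=box((H>0.0025),325,365,195,247)|box((f[...,2]>f[...,0]+5)&(f.max(2)<120),328,362,200,245)
pl=cv2.morphologyEx(pl.astype(np.uint8),cv2.MORPH_OPEN,np.ones((3,3)))
print("pull",rect(d,pl,0.004)); cv2.imwrite("pics/pm.png",pl*255)
b=box(H>0.02,325,365,195,247); print("bar",b.sum(),rect(d,b,0.042))
t=box(H>0.045,380,430,215,255); print("timer",rect(d,t,0.06))
mm=box(H>0.05,295,335,150,170); print("mug pts",P[mm].mean(0) if mm.any() else None)
E
```

```text
SE by height (array([0.49354541, 0.40683179]), 224.4801025390625, 45.291465759277344, np.float64(-0.003323092408201056), 631.0)
grip px 157 grip rect z=.058 (array([0.48912766, 0.39804858]), 69.42129516601562, 23.359506607055664, np.float64(-0.0002917492974177094), 121.0) 1.2276194335308712
black (array([0.48874979, 0.39644107]), 82.91154479980469, 26.71639633178711, np.float64(-0.0023125559325700706), 171.5)
SE all (array([0.49351685, 0.40512277]), 224.52532958984375, 48.585697174072266, np.float64(-3.8748993860693304e-05), 644.5)
small (array([0.4743223 , 0.54625085]), 153.87672424316406, 34.63739013671875, np.float64(-1.2579003984780237), 194.0)
front (array([0.54678577, 0.12068087]), 245.3652801513672, 113.29881286621094, np.float64(1.4093709478486156), 2144.0)
hole 4 [224.   203.75] [[0.55757271 0.17057402 0.016     ]]
hole 2 [253.5 207. ] [[0.54363367 0.06958441 0.016     ]]
hole 1 [253. 209.] [[0.5368277  0.07147429 0.016     ]]
pull (array([ 0.48309863, -0.24305963]), 129.9707794189453, 31.715763092041016, np.float64(0.38507235425846886), 270.5)
bar 95 (array([ 0.48178406, -0.2404996 ]), 74.98894500732422, 13.519881248474121, np.float64(0.3573773764239214), 58.0)
timer (array([ 0.42940213, -0.42549228]), 43.836795806884766, 42.60107421875, np.float64(-1.1633535525378167), 136.5)
mug pts [ 0.63985649 -0.08178439  0.4129547 ]
```

```bash
cat >> h.py <<'E'
from scipy.spatial.transform import Rotation as Rn
def go(x,y,z,ya):
    """remaining motion to TCP (x,y,z), pointing down, tool-y at world angle ya (deg)"""
    s=status.get_state(); R=Rn.from_rotvec(s["tool_rot"])
    a=np.deg2rad(ya); ty=np.array([np.cos(a),np.sin(a),0]); tz=np.array([0,0,-1.]); tx=np.cross(ty,tz)
    T=Rn.from_matrix(np.c_[tx,ty,tz])
    D=np.array([x,y,z])-s["position"]
    print("t",round(s["time"],2),"pos",s["position"].round(4),"F",s["ft_force"].round(1),"w",round(s["grip_width"]*87,1))
    print("turn deg",np.rad2deg((R.inv()*T).as_rotvec()).round(2),"shift mm in current tool",(R.inv().apply(D)*1000).round(1),"after turn",(T.inv().apply(D)*1000).round(1))
    ym=R.as_matrix()[:,1]; print("tool y ang",np.rad2deg(np.arctan2(ym[1],ym[0])).round(2),"tilt",np.rad2deg(np.arccos(-R.as_matrix()[2,2])).round(2))
E
python3 -c "
from h import *
go(0.4935,0.406,0.12,90)"
```

```text
t 0.15 pos [0.1769 0.6251 0.2297] F [-0.2  0.9 -0.7] w 86.8
turn deg [-8.00e-02 -1.00e-02 -1.58e+01] shift mm in current tool [-364.3 -124.4  109.9] after turn [-316.6 -219.1  109.7]
tool y ang 74.2 tilt 0.08
```

Request:
{"fn": "step_arm", "kwargs": {
  "rows": [
    [[0, 0, 0], [-30, -10, 9], 87],
    [[0, 0, 0], [-30, -10, 9], 87],
    [[0, 0, 0], [-30, -10, 9], 87],
    [[0, 0, 0], [-30, -10, 9], 87],
    [[0, 0, 0], [-30, -10, 9], 87],
    [[0, 0, 0], [-30, -10, 9], 87],
    [[0, 0, 0], [-30, -10, 9], 87],
    [[0, 0, 0], [-30, -10, 9], 87],
    [[0, 0, 0], [-30, -10, 9], 87],
    [[0, 0, -5], [-30, -10, 9], 87],
    [[0, 0, -5], [-20, -8, 6], 87],
    [[0, 0, -5], [0, 0, 0], 87]
  ]
}}

```text
time: 1.15
position: [0.4632, 0.4284, 0.1234]
tool_rot: [0.008, -3.135, 0.007]
ft_force: [-0.7, -1.5, -0.1]
grip_width: 0.999
```

```bash
python3 -c "
from h import *
go(0.4935,0.406,0.12,90)
d=snap('wrist','w1');t=snap('top','t1')"
```

```text
t 1.15 pos [0.4632 0.4284 0.1234] F [-0.7 -1.5 -0.1] w 86.9
turn deg [-0.27 -0.36  0.3 ] shift mm in current tool [-30.2 -22.5   3.3] after turn [-30.3 -22.4   3.4]
tool y ang 90.3 tilt 0.45
```

View pics/w1.png

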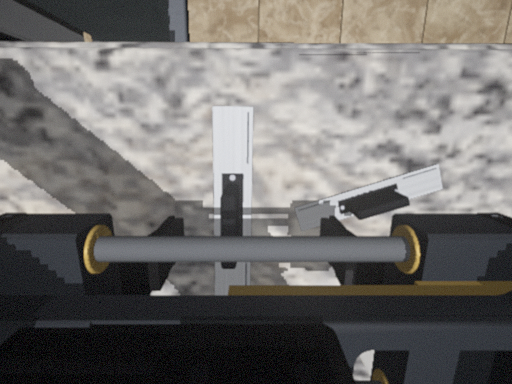

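The wrist view shows the large straightedge upright at columns 213–253, with its grip at (232,215) and the small one to the right. I'll use it to check the SE centreline.

```bash
python3 - <<'E'
from h import *
d=load("pics/w1.npz"); f=d["frame"].astype(int)
for v in (120,140,160):
    row=f[v,200:270]; print(v,[int(x) for x in row.sum(1)//3][::2])
print(ray(d,[(213,120),(253.5,120),(213,160),(253.5,160)],0.006).round(4))
print("grip top", ray(d,[(222,180),(243,180),(222,230),(242,230)],0.058).round(4))
E
python3 - <<'E'
import sys; sys.path.insert(0,'.')
E
```

```text
120 [190, 179, 172, 164, 157, 154, 185, 222, 223, 222, 224, 219, 222, 222, 221, 222, 221, 222, 222, 223, 223, 219, 221, 219, 168, 223, 213, 181, 189, 193, 191, 192, 189, 188, 185]
140 [193, 198, 200, 201, 201, 204, 189, 220, 223, 219, 220, 219, 218, 220, 218, 222, 221, 219, 222, 224, 223, 219, 220, 218, 166, 222, 205, 215, 213, 215, 212, 215, 209, 207, 205]
160 [201, 200, 203, 202, 201, 197, 196, 217, 220, 221, 221, 219, 219, 220, 221, 220, 219, 219, 221, 221, 221, 217, 221, 198, 194, 221, 199, 211, 209, 210, 211, 212, 212, 212, 213]
[[0.3918 0.39   0.006 ]
 [0.3916 0.4292 0.006 ]
 [0.4306 0.3888 0.006 ]
 [0.4304 0.4295 0.006 ]]
grip top [[0.4407 0.4034 0.058 ]
 [0.4406 0.4208 0.058 ]
 [0.4848 0.4025 0.058 ]
 [0.4846 0.4198 0.058 ]]
```

Request:
{"fn": "step_arm", "kwargs": {
  "rows": [
    [[-0.3, -0.4, 0.3], [-15, -10, 5], 87],
    [[0, 0, 0], [-15, -9, 20], 87],
    [[0, 0, 0], [-3, -2, 20], 87],
    [[0, 0, 0], [0, 0, 15], 87],
    [[0, 0, 0], [0, 0, 10], 87],
    [[0, 0, 0], [0, 0, 8], 87]
  ]
}}

```text
time: 1.75
position: [0.4914, 0.4192, 0.0473]
tool_rot: [0.008, 3.139, 0.022]
ft_force: [-0.4, 0.9, 0.1]
grip_width: 0.996
```

```bash
python3 -c "
from h import *
go(0.4935,0.409,0.034,90)"
```

```text
t 1.75 pos [0.4914 0.4192 0.0473] F [-0.4  0.9  0.1] w 86.7
turn deg [ 0.82  0.17 -0.28] shift mm in current tool [ -2.1 -10.4  13.2] after turn [ -2.1 -10.2  13.3]
tool y ang 89.72 tilt 0.83
```

Request:
{"fn": "step_arm", "kwargs": {
  "rows": [
    [[0.8, 0.2, -0.3], [-2, -10, 7], 87],
    [[0, 0, 0], [0, -2, 8], 87],
    [[0, 0, 0], [0, 0, 2], 87]
  ]
}}

```text
time: 2.0
position: [0.4911, 0.4081, 0.028]
tool_rot: [0.005, -3.139, 0.002]
ft_force: [0.0, -0.5, 0.2]
grip_width: 0.999
```

```bash
python3 -c "
from h import *
go(0.4935,0.409,0.034,90)"
```

```text
t 2.0 pos [0.4911 0.4081 0.028 ] F [ 0.  -0.5  0.2] w 86.9
turn deg [-0.06 -0.15  0.17] shift mm in current tool [-2.4  0.8 -6. ] after turn [-2.4  0.9 -6. ]
tool y ang 90.17 tilt 0.16
```

Request:
{"fn": "step_arm", "kwargs": {
  "rows": [
    [[0, 0, 0.2], [-2, 1, -6], 87],
    [[0, 0, 0], [0, 0, 0], 40],
    [[0, 0, 0], [0, 0, 0], 5],
    [[0, 0, 0], [0, 0, 0], 5],
    [[0, 0, 0], [0, 0, 0], 5],
    [[0, 0, 0], [0, 0, 0], 5],
    [[0, 0, 0], [0, 0, 0], 5],
    [[0, 0, 0], [0, 0, 0], 5]
  ],
  "grip_force": 25
}}

```text
time: 2.67
position: [0.4945, 0.4113, 0.0378]
tool_rot: [0.002, 3.14, 0.005]
ft_force: [0.4, -0.6, 0.4]
grip_width: 0.551
```

```bash
python3 -c "
from h import *
go(0.4935,0.409,0.034,90)"
```

```text
t 2.67 pos [0.4945 0.4113 0.0378] F [ 0.4 -0.6  0.4] w 48.0
turn deg [ 0.17  0.07 -0.05] shift mm in current tool [ 1.  -2.3  3.8] after turn [ 1.  -2.3  3.8]
tool y ang 89.95 tilt 0.18
```

Request:
{"fn": "step_arm", "kwargs": {
  "rows": [
    [[0, 0, 0], [0, 0, 4], 5],
    [[0, 0, 0], [0, 0, 0], 5],
    [[0, 0, 0], [0, 0, 0], 5],
    [[0, 0, 0], [0, 0, 0], 5],
    [[0, 0, 0], [0, 0, 0], 5],
    [[0, 0, 0], [0, 0, 0], 5],
    [[0, 0, 0], [0, 0, 0], 5],
    [[0, 0, 0], [0, 0, 0], 5],
    [[0, 0, 0], [0, 0, 0], 5],
    [[0, 0, 0], [0, 0, 0], 5]
  ]
}}

```text
time: 3.5
position: [0.4945, 0.4103, 0.033]
tool_rot: [0.002, 3.141, 0.002]
ft_force: [-0.3, -0.6, 0.2]
grip_width: 0.158
```

```bash
python3 -c "
from h import *
go(0.4935,0.409,0.034,90); snap('wrist','w2')"
```

```text
t 3.5 pos [0.4945 0.4103 0.033 ] F [-0.3 -0.6  0.2] w 13.8
turn deg [ 0.07  0.03 -0.08] shift mm in current tool [ 1.  -1.3 -1. ] after turn [ 1.  -1.3 -1. ]
tool y ang 89.92 tilt 0.08
```

View pics/w2.png

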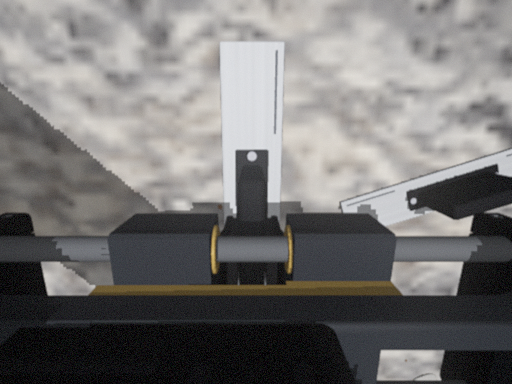

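The grip is held at 13.8 mm, and the straightedge's near end sits at row 42. Next I'll work out its centre relative to the TCP.

```bash
python3 -c "
from h import *
d=load('pics/w2.npz'); print(ray(d,[(221,41.5),(284,41.5),(222,200),(282,200)],0.006).round(4))
go(0.4665,0.1338,0.105,-9.2)"
```

```text
[[0.3792 0.392  0.006 ]
 [0.3792 0.43   0.006 ]
 [0.4785 0.3897 0.006 ]
 [0.4786 0.4314 0.006 ]]
t 3.55 pos [0.4946 0.4102 0.033 ] F [-0.1  0.1  0.5] w 13.9
turn deg [ 8.000e-02 -4.000e-02  9.912e+01] shift mm in current tool [  27.6 -276.4  -72.3] after turn [-277.4   16.5  -72. ]
tool y ang 89.92 tilt 0.08
```

Request:
{"fn": "step_arm", "kwargs": {
  "rows": [
    [[0, 0, 0], [0, 0, -10], 5],
    [[0, 0, 0], [0, 0, -20], 5],
    [[0, 0, 0], [0, 0, -20], 5],
    [[0, 0, 0], [0, 0, -20], 5],
    [[0, 0, 0], [0, 0, 0], 5]
  ],
  "grip_force": 35
}}

```text
time: 3.97
position: [0.4919, 0.409, 0.1037]
tool_rot: [-0.002, -3.136, 0.005]
ft_force: [2.0, -0.2, -0.9]
grip_width: 0.158
```

Request:
{"fn": "step_arm", "kwargs": {
  "rows": [
    [[0, 0, 0], [2, -23, 0], 5],
    [[0, 0, 0], [2, -23, 0], 5],
    [[0, 0, 0], [2, -23, 0], 5],
    [[0, 0, 0], [2, -23, 0], 5],
    [[0, 0, 0], [2, -23, 0], 5],
    [[0, 0, 0], [2, -23, 0], 5],
    [[0, 0, 0], [2, -23, 0], 5],
    [[0, 0, 0], [2, -23, 0], 5],
    [[0, 0, 0], [2, -23, 0], 5],
    [[0, 0, 0], [2, -23, 0], 5],
    [[0, 0, 0], [0, 0, 0], 5]
  ]
}}

```text
time: 4.88
position: [0.4654, 0.1711, 0.0967]
tool_rot: [0.009, -3.13, 0.002]
ft_force: [0.7, -1.2, -2.9]
grip_width: 0.155
```

Request:
{"fn": "step_arm", "kwargs": {
  "rows": [
    [[0, 0, 7], [0, 0, 0], 5],
    [[0, 0, 7], [0, 0, 0], 5],
    [[0, 0, 7], [0, 0, 0], 5],
    [[0, 0, 7], [0, 0, 0], 5],
    [[0, 0, 7], [0, 0, 0], 5],
    [[0, 0, 7], [0, 0, 0], 5],
    [[0, 0, 7], [0, 0, 0], 5],
    [[0, 0, 7], [0, 0, 0], 5],
    [[0, 0, 7], [0, 0, 0], 5],
    [[0, 0, 7], [0, 0, 0], 5],
    [[0, 0, 7], [0, 0, 0], 5],
    [[0, 0, 7], [0, 0, 0], 5]
  ]
}}

```text
time: 5.88
position: [0.4596, 0.1699, 0.0886]
tool_rot: [-2.126, -2.296, 0.025]
ft_force: [2.0, 0.4, -2.7]
grip_width: 0.155
```

```bash
python3 -c "
from h import *
go(0.4665,0.1338,0.105,-9.2)"
```

```text
t 5.88 pos [0.4596 0.1699 0.0886] F [ 2.   0.4 -2.7] w 13.5
turn deg [-1.14  0.25 13.59] shift mm in current tool [-36.5   3.8 -16.4] after turn [-34.5  12.6 -16.4]
tool y ang 4.38 tilt 1.16
```

Request:
{"fn": "step_arm", "kwargs": {
  "rows": [
    [[-0.6, 0, 7], [0, 0, -4], 5],
    [[-0.6, 0.2, 6.8], [0, 0, -4], 5],
    [[0, 0, 0], [-17, 3, -4], 5],
    [[0, 0, 0], [-17, 3, -3], 5],
    [[0, 0, 0], [0, 0, 0], 5],
    [[0, 0, 0], [0, 0, 0], 5]
  ]
}}

```text
time: 6.38
position: [0.4568, 0.1349, 0.1006]
tool_rot: [2.402, 2.025, -0.006]
ft_force: [0.2, 0.3, -2.2]
grip_width: 0.159
```

```bash
python3 -c "
from h import *
go(0.4665,0.1338,0.105,-9.2); snap('wrist','w3'); d=snap('top','t3'); crop(d,150,330,160,280,4,'t3c')"
```

```text
t 6.38 pos [0.4568 0.1349 0.1006] F [ 0.2  0.3 -2.2] w 13.8
turn deg [-0.14  0.17 -0.53] shift mm in current tool [ 0.5  9.7 -4.4] after turn [ 0.4  9.7 -4.4]
tool y ang -9.73 tilt 0.22
```

View pics/w3.png

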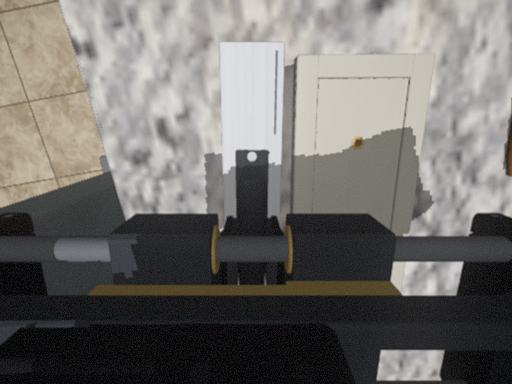

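View pics/t3c.png

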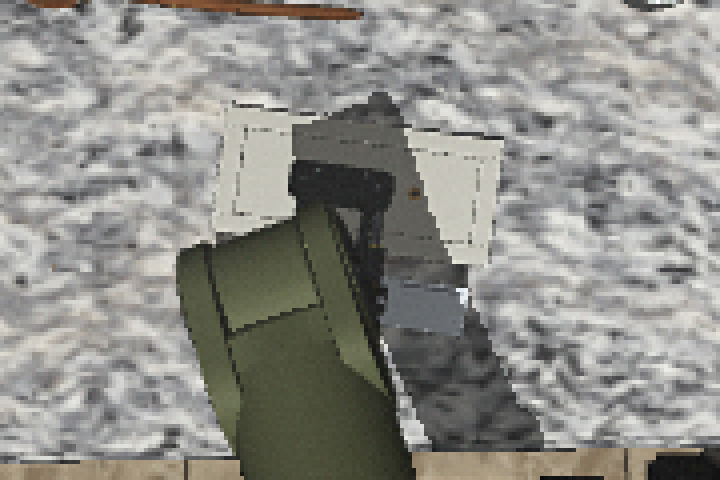

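The wrist view shows the held straightedge at columns 221–284, the front's near edge at about column 295 and its end at row 55, and brass hole b at (358,143). I'll measure the near edge's position and direction from this.

Run:
```python
from h import *
d=load("pics/w3.npz"); f=d["frame"]; P=cloud(d)
hsv=cv2.cvtColor(f,cv2.COLOR_RGB2HSV)
m=(P[...,2]>0.011)&(P[...,2]<0.03)
for v in (80,110,140,170,200): 
    c=np.where(m[v,286:450])[0]; print(v,c.min()+286 if len(c) else None,c.max()+286 if len(c) else None, end='; ')
print()
pts=[(np.where(m[v,286:450])[0].min()+286-0.5,v) for v in range(80,205,3)]
X=ray(d,pts,0.019)[:,:2]; vx,vy,x0,y0=cv2.fitLine(X.astype(np.float32),cv2.DIST_HUBER,0,1e-4,1e-4).ravel()
print("edge dir deg",np.rad2deg(np.arctan2(vy,vx)),"pt",x0,y0)
n=np.array([vy,-vx]); n*=np.sign(n[0]); print("edge offset n.x",n, n@[x0,y0])
sat=box(hsv[...,1]>130,330,390,120,165); ys,xs=np.where(sat); print("hole b",xs.mean(),ys.mean(),sat.sum(),ray(d,(xs.mean(),ys.mean()),0.016))
s=status.get_state()
print("tcp n", n@s["position"][:2])
hb=ray(d,(xs.mean(),ys.mean()),0.016)[0,:2]; print("hole n",n@hb)
# SE z with held lift
zse=s["position"][2]-0.033+0.006
print(ray(d,[(221,100),(283.5,100),(221,44),(284,44)],zse).round(4), [round(float(n@p[:2]),4) for p in ray(d,[(221,100),(283.5,100)],zse)])
```

```text
80 295 431; 110 295 426; 140 293 422; 170 293 418; 200 292 413; 
edge dir deg 80.73973 pt 0.50003827 0.17931977
edge offset n.x [ 0.98696756 -0.1609194 ] 0.4646655
hole b 358.7857142857143 141.71428571428572 14 [[0.55664323 0.17023829 0.016     ]]
tcp n 0.42920549566568866
hole n 0.5219941721609649
[[0.4513 0.2186 0.0736]
 [0.4903 0.2119 0.0736]
 [0.4576 0.2501 0.0736]
 [0.4951 0.2436 0.0736]] [0.4102, 0.4498]
```

Request:
{"fn": "step_arm", "kwargs": {
  "rows": [
    [[-0.1, 0.2, -0.5], [0, 4, 12], 5],
    [[0, 0, 0], [0, 4, 15], 5],
    [[0, 0, 0], [0, 0, 15], 5],
    [[0, 0, 0], [0, 0, 10], 5],
    [[0, 0, 0], [0, 0, 5], 5],
    [[0, 0, 0], [0, 0, 0], 5]
  ]
}}

```text
time: 6.98
position: [0.4655, 0.1382, 0.0411]
tool_rot: [-2.383, -2.045, -0.004]
ft_force: [-0.2, 0.4, -1.8]
grip_width: 0.163
```

```bash
python3 -c "
from h import *
go(0.4715,0.1338,0.034,-9.26); s=status.get_state(); print(np.array([0.98697,-.1609])@s['position'][:2])"
```

```text
t 6.98 pos [0.4655 0.1382 0.0411] F [-0.2  0.4 -1.8] w 14.2
turn deg [ 0.02 -0.16  0.53] shift mm in current tool [-3.5  6.6  7.1] after turn [-3.4  6.6  7.1]
tool y ang -8.73 tilt 0.16
0.4372077119747398
```

Request:
{"fn": "step_arm", "kwargs": {
  "rows": [
    [[0, 0, 0.5], [-3, 0, 4], 5],
    [[0, 0, 0], [0, 0, 2], 5],
    [[0, 0, 0], [0, 0, 0], 5]
  ]
}}

```text
time: 7.23
position: [0.4653, 0.1359, 0.0351]
tool_rot: [-2.391, -2.035, -0.005]
ft_force: [-0.0, 0.1, -2.5]
grip_width: 0.163
```

```bash
python3 -c "
from h import *
go(0.4715,0.1338,0.034,-9.26); s=status.get_state(); print(np.array([0.98697,-.1609])@s['position'][:2])"
```

```text
t 7.23 pos [0.4653 0.1359 0.0351] F [-0.   0.1 -2.5] w 14.2
turn deg [ 0.04 -0.18  0.07] shift mm in current tool [-1.1  6.4  1.1] after turn [-1.   6.5  1.1]
tool y ang -9.19 tilt 0.19
0.43737779634406315
```

Request:
{"fn": "step_arm", "kwargs": {
  "rows": [
    [[0, 0, 0], [0, 0, 1.5], 5],
    [[0, 0, 0], [0, 2, 0.5], 5],
    [[0, 0, 0], [0, 2, 0], 5],
    [[0, 0, 0], [0, 2, 0], 5],
    [[0, 0, 0], [0, 0, 0], 5]
  ]
}}

```text
time: 7.65
position: [0.4732, 0.1354, 0.0348]
tool_rot: [-2.392, -2.036, -0.01]
ft_force: [0.3, -0.0, -1.7]
grip_width: 0.157
```

```bash
python3 -c "
from h import *
go(0.4715,0.1338,0.034,-9.26); s=status.get_state(); print(np.array([0.98697,-.1609])@s['position'][:2])"
```

```text
t 7.65 pos [0.4732 0.1354 0.0348] F [ 0.3 -0.  -1.7] w 13.7
turn deg [ 0.22 -0.31  0.07] shift mm in current tool [-1.8 -1.5  0.7] after turn [-1.8 -1.5  0.8]
tool y ang -9.19 tilt 0.38
0.44530433162672395
```

Request:
{"fn": "step_arm", "kwargs": {
  "rows": [
    [[0.2, -0.3, 0.1], [-1, 0, 2], 5],
    [[0, 0, 0], [0, 1, 1], 5],
    [[0, 0, 0], [0, 2, 0], 5],
    [[0, 0, 0], [0, 2, 0], 5]
  ]
}}

```text
time: 7.98
position: [0.4744, 0.1342, 0.0332]
tool_rot: [-2.388, -2.031, 0.012]
ft_force: [-7.1, 1.3, 5.2]
grip_width: 0.159
```

```bash
python3 -c "
from h import *
go(0.4715,0.1338,0.034,-9.26); s=status.get_state(); print(np.array([0.98697,-.1609])@s['position'][:2])"
```

```text
t 7.98 pos [0.4744 0.1342 0.0332] F [-7.1  1.3  5.2] w 13.8
turn deg [-0.56  0.08  0.01] shift mm in current tool [-0.8 -2.8 -0.8] after turn [-0.8 -2.8 -0.8]
tool y ang -9.25 tilt 0.57
0.44660741003023546
```

There is a 7 N reaction from the front's edge and 5 N from the table, so the straightedge is seated. I'll check with the wrist camera and then release.

```bash
python3 -c "
from h import *
d=snap('wrist','w4'); crop(d,180,340,20,220,3,'w4c')
go(0.4715,0.1338,0.034,-9.26)"
```

```text
t 8.03 pos [0.4744 0.1342 0.0332] F [-5.9 -0.7  6.1] w 13.7
turn deg [-0.58  0.09  0.01] shift mm in current tool [-0.9 -2.8 -0.8] after turn [-0.9 -2.8 -0.8]
tool y ang -9.25 tilt 0.59
```

View pics/w4c.png

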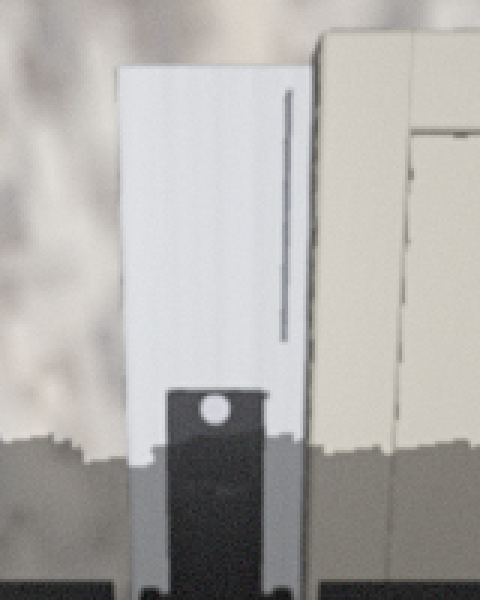

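It is flush, with the edges meeting along the visible length. Releasing now.

Request:
{"fn": "step_arm", "kwargs": {
  "rows": [
    [[0, 0, 0], [0, 0, 0], 40],
    [[0, 0, 0], [0, 0, 0], 40],
    [[0, 0, 0], [0, 0, 0], 40],
    [[0, 0, 0], [0, 0, 0], 40],
    [[0, 0, 0], [0, 0, 0], 40],
    [[0, 0, 0], [0, 0, 0], 40],
    [[0, 0, 0], [0, 0, -10], 40],
    [[0, 0, 0], [0, 0, -25], 50],
    [[0, 0, 0], [0, 0, -30], 60],
    [[0, 0, 0], [0, 0, -30], 60],
    [[0, 0, 0], [0, 0, -10], 60],
    [[0, 0, 0], [0, 0, 0], 60]
  ]
}}

```text
time: 9.03
position: [0.4762, 0.1335, 0.1456]
tool_rot: [-2.391, -2.03, 0.012]
ft_force: [-0.3, -0.2, -0.4]
grip_width: 0.674
```

```bash
python3 -c "
from h import *
d=snap('wrist','w5')
go(0.4715,0.1338,0.13,-9.26)"
```

```text
t 9.08 pos [0.4763 0.1335 0.145 ] F [ 1.2 -0.3  0.2] w 59.2
turn deg [-0.51  0.14 -0.08] shift mm in current tool [-0.4 -4.6 15.1] after turn [-0.5 -4.8 15. ]
tool y ang -9.34 tilt 0.53
```

View pics/w5.png

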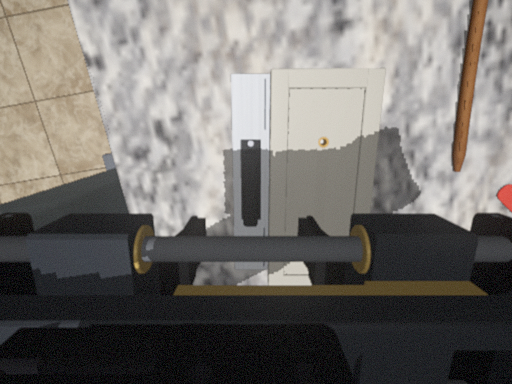

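Run:
```python
from h import *
d=load("pics/w5.npz"); f=d["frame"].astype(int).mean(2); n=np.array([0.98697,-.1609])
hsv=cv2.cvtColor(d["frame"],cv2.COLOR_RGB2HSV); P=cloud(d)
sat=box(hsv[...,1]>130,305,340,125,160); ys,xs=np.where(sat); h=ray(d,(xs.mean(),ys.mean()),0.016)[0]; print("hole a",h,n@h[:2])
for v in (90,110,130): print(v,f[v,226:280].astype(int).tolist())
m=(P[...,2]>0.011)&(P[...,2]<0.03); 
pts=[(np.where(m[v,262:400])[0].min()+262-.5,v) for v in range(85,200,3)]; X=ray(d,pts,0.019)[:,:2]
l=cv2.fitLine(X.astype(np.float32),cv2.DIST_HUBER,0,1e-4,1e-4).ravel(); print("edge",np.rad2deg(np.arctan2(l[1],l[0])),n@l[2:])
m2=(P[...,2]>0.003)&(P[...,2]<0.0105)
pts=[(np.where(m2[v,215:262])[0].min()+215-.5,v) for v in range(85,135,3)]; X=ray(d,pts,0.006)[:,:2]
l=cv2.fitLine(X.astype(np.float32),cv2.DIST_HUBER,0,1e-4,1e-4).ravel(); print("SE left",np.rad2deg(np.arctan2(l[1],l[0])),n@l[2:])
```

```text
hole a [0.5563643 0.168768  0.016    ] 0.5219601023007326
90 [202, 202, 206, 205, 208, 219, 226, 230, 231, 231, 229, 230, 229, 229, 229, 226, 228, 229, 229, 228, 226, 228, 229, 226, 227, 225, 227, 227, 228, 228, 228, 229, 226, 224, 224, 227, 227, 223, 191, 171, 213, 227, 226, 213, 164, 183, 211, 214, 212, 210, 212, 209, 210, 211]
110 [218, 216, 214, 211, 202, 198, 220, 230, 230, 232, 229, 230, 229, 228, 228, 227, 227, 227, 228, 228, 227, 226, 229, 228, 226, 225, 224, 226, 227, 229, 227, 229, 227, 223, 223, 225, 229, 219, 179, 172, 217, 228, 222, 180, 144, 192, 210, 212, 214, 211, 212, 211, 213, 209]
130 [185, 178, 180, 181, 185, 192, 215, 227, 229, 230, 230, 227, 227, 227, 229, 228, 226, 225, 228, 227, 226, 226, 227, 226, 225, 224, 224, 226, 227, 228, 227, 227, 223, 223, 224, 225, 224, 225, 219, 217, 224, 226, 220, 168, 145, 196, 212, 211, 211, 211, 210, 211, 212, 209]
edge 80.86134 0.4652627771997452
SE left 81.280464 0.4258595271921158
```

The straightedge is flush, with its right side at 0.4658 against the edge at 0.4653. Moving on to the pull.

```bash
python3 -c "
from h import *
go(0.483,-0.243,0.13,-68.8)"
```

```text
t 9.08 pos [0.4763 0.1335 0.145 ] F [ 1.2 -0.3  0.2] w 59.2
turn deg [-0.39  0.39 59.46] shift mm in current tool [-370.4   67.9   15.3] after turn [-129.9  353.5   15. ]
tool y ang -9.34 tilt 0.53
```

Request:
{"fn": "step_arm", "kwargs": {
  "rows": [
    [[0, 0, 0], [-20, 4, 2], 60],
    [[0, 0, 0], [-35, 6, 1], 60],
    [[0, 0, 0], [-35, 6, 1], 60],
    [[0, 0, 0], [-35, 6, 1], 60],
    [[0, 0, 0], [-35, 6, 1], 60],
    [[0, 0, 0], [-35, 6, 1], 60],
    [[0, 0, 0], [-35, 6, 1], 60],
    [[0, 0, 0], [-35, 6, 1], 60],
    [[0, 0, 0], [-35, 6, 1], 60],
    [[0, 0, 0], [-35, 6, 1], 60],
    [[0, 0, 0], [-30, 6, 1], 60],
    [[0, 0, 0], [0, 0, 0], 60]
  ]
}}

```text
time: 10.08
position: [0.4742, -0.2497, 0.1224]
tool_rot: [-2.375, -2.038, 0.028]
ft_force: [-0.7, 0.8, 0.3]
grip_width: 0.686
```

Request:
{"fn": "step_arm", "kwargs": {
  "rows": [
    [[0, 0, 7], [0, 0, 0], 60],
    [[0, 0, 7], [0, 0, 0], 60],
    [[0, 0, 7], [0, 0, 0], 60],
    [[0, 0, 7], [0, 0, 0], 60],
    [[0, 0, 7], [0, 0, 0], 60],
    [[0, 0, 7], [0, 0, 0], 60],
    [[0, 0, 7], [0, 0, 0], 60],
    [[0, 0, 6], [0, 0, 0], 60],
    [[0, 0, 0], [0, 0, 0], 60]
  ]
}}

```text
time: 10.83
position: [0.4655, -0.2491, 0.1119]
tool_rot: [-3.059, -0.672, 0.062]
ft_force: [0.1, 0.2, 0.5]
grip_width: 0.688
```

```bash
python3 -c "
from h import *
go(0.483,-0.243,0.13,-68.8); snap('wrist','w6');d=snap('top','t6'); crop(d,190,290,170,260,6,'t6c')"
```

```text
t 10.83 pos [ 0.4655 -0.2491  0.1119] F [0.1 0.2 0.5] w 59.8
turn deg [-0.92  2.14  3.6 ] shift mm in current tool [ 17.8   1.4 -18.8] after turn [ 18.6   0.6 -18.1]
tool y ang -65.22 tilt 2.32
```

View pics/w6.png

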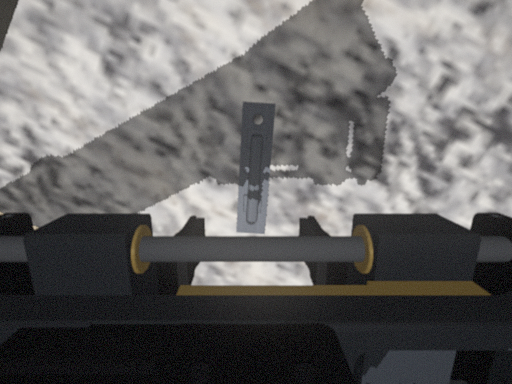

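View pics/t6c.png

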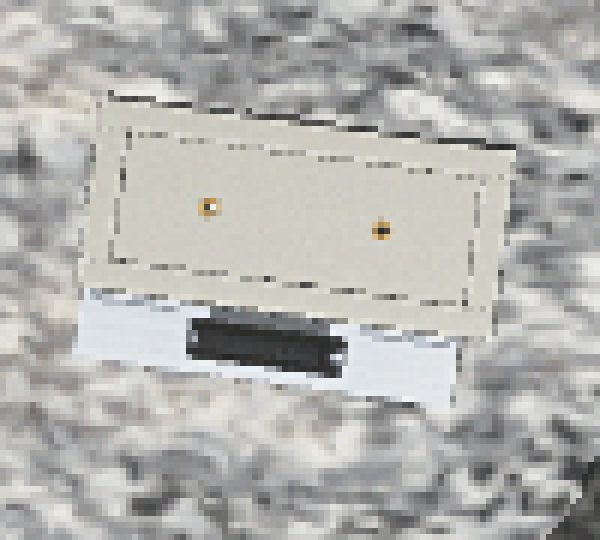

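The pull lies at columns 240–275, rows 102–232, with its holes at about (258,120) and (252,219). The top view confirms the straightedge lies flush along the front. I'll measure the pull from here.

Run:
```python
from h import *
d=load("pics/w6.npz"); P=cloud(d); crop(d,225,295,90,245,4,'w6c')
X=ray(d,[(258.5,120),(252,219)],0.004); print(X.round(4),np.linalg.norm(X[0]-X[1]),"mid",X.mean(0).round(4),"ang",np.rad2deg(np.arctan2(*(X[0]-X[1])[[1,0]])))
m=box((P[...,2]>0.024)&(P[...,2]<0.06),235,285,95,235); print(m.sum(),rect(d,m,0.042))
m=box((P[...,2]>0.002)&(P[...,2]<0.06),235,285,95,233); print(m.sum(),rect(d,m,0.004))
```

```text
[[ 0.5277 -0.2254  0.004 ]
 [ 0.436  -0.2611  0.004 ]] 0.0983931001279775 mid [ 0.4818 -0.2433  0.004 ] ang 21.267396878855486
1006 (array([ 0.48259601, -0.24179916]), 74.54144287109375, 9.819594383239746, np.float64(0.3682412094586818), 916.0)
3898 (array([ 0.48158627, -0.24217352]), 129.6996612548828, 29.88372039794922, np.float64(0.36871142383864886), 3872.5)
```

View pics/w6c.png

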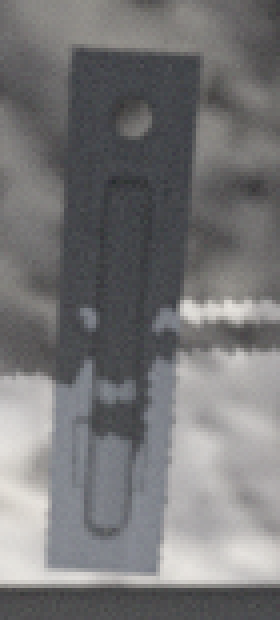

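Request:
{"fn": "step_arm", "kwargs": {
  "rows": [
    [[-0.9, 2.1, 3.7], [9, 0, 0], 60],
    [[0, 0, 0], [8, 0, 5], 60],
    [[0, 0, 0], [0, 0, 0], 60]
  ]
}}

```text
time: 11.18
position: [0.4815, -0.2413, 0.1055]
tool_rot: [-3.084, -0.596, 0.001]
ft_force: [0.5, 0.8, -0.4]
grip_width: 0.692
```

```bash
python3 -c "
from h import *
go(0.482,-0.2422,0.026,-68.9)"
```

```text
t 11.18 pos [ 0.4815 -0.2413  0.1055] F [ 0.5  0.8 -0.4] w 60.2
turn deg [-0.07  0.02  0.76] shift mm in current tool [ 0.2  1.2 79.5] after turn [ 0.2  1.1 79.5]
tool y ang -68.14 tilt 0.07
```

Request:
{"fn": "step_arm", "kwargs": {
  "rows": [
    [[0, 0, 0.8], [0, 1, 20], 50],
    [[0, 0, 0], [0, 0, 20], 40],
    [[0, 0, 0], [0, 0, 15], 40],
    [[0, 0, 0], [0, 0, 10], 40],
    [[0, 0, 0], [0, 0, 4], 40],
    [[0, 0, 0], [0, 0, 0], 40]
  ]
}}

```text
time: 11.68
position: [0.4831, -0.2417, 0.033]
tool_rot: [-3.082, -0.601, 0.007]
ft_force: [-0.7, 0.2, 0.6]
grip_width: 0.467
```

```bash
python3 -c "
from h import *
go(0.482,-0.2422,0.026,-68.9)"
```

```text
t 11.68 pos [ 0.4831 -0.2417  0.033 ] F [-0.7  0.2  0.6] w 40.6
turn deg [-0.12  0.23  0.96] shift mm in current tool [-1.2  0.1  7. ] after turn [-1.2  0.1  7. ]
tool y ang -67.94 tilt 0.26
```

Request:
{"fn": "step_arm", "kwargs": {
  "rows": [
    [[-0.1, 0.2, 0.9], [-1, 0, 5], 30],
    [[0, 0, 0], [0, 0, 2], 20],
    [[0, 0, 0], [0, 0, 0], 3],
    [[0, 0, 0], [0, 0, 0], 3],
    [[0, 0, 0], [0, 0, 0], 3],
    [[0, 0, 0], [0, 0, 0], 3],
    [[0, 0, 0], [0, 0, 0], 3],
    [[0, 0, 0], [0, 0, 0], 3],
    [[0, 0, 0], [0, 0, 0], 3]
  ],
  "grip_force": 30
}}

```text
time: 12.43
position: [0.4839, -0.2428, 0.0282]
tool_rot: [3.087, 0.578, 0.006]
ft_force: [0.3, 1.3, -1.7]
grip_width: 0.11
```

```bash
python3 -c "
from h import *
go(0.482,-0.2422,0.026,-68.9)"
```

```text
t 12.43 pos [ 0.4839 -0.2428  0.0282] F [ 0.3  1.3 -1.7] w 9.6
turn deg [ 0.1 -0.2  0.1] shift mm in current tool [-1.6 -1.2  2.2] after turn [-1.5 -1.2  2.2]
tool y ang -68.8 tilt 0.22
```

Request:
{"fn": "step_arm", "kwargs": {
  "rows": [
    [[0, 0, 0], [0, 0, -10], 3],
    [[0, 0, 0], [0, 0, -20], 3],
    [[0, 0, 0], [0, 0, -20], 3],
    [[0, 0, 0], [0, 0, -20], 3],
    [[0, 0, 0], [0, 0, -10], 3],
    [[0, 0, 0], [0, 0, 0], 3],
    [[0, 0, 0], [0, 0, 0], 3]
  ]
}}

```text
time: 13.02
position: [0.4822, -0.2429, 0.1132]
tool_rot: [3.088, 0.576, 0.003]
ft_force: [-0.5, 0.2, -0.9]
grip_width: 0.113
```

```bash
python3 -c "
from h import *
snap('wrist','w7'); go(0.547,0.1205,0.11,-9.2)"
```

```text
t 13.07 pos [ 0.4822 -0.2429  0.1129] F [ 0.4  0.6 -0.7] w 9.7
turn deg [ 6.000e-02 -5.000e-02 -5.968e+01] shift mm in current tool [ 191.4 -315.7    3. ] after turn [369.1   5.9   2.9]
tool y ang -68.88 tilt 0.08
```

View pics/w7.png

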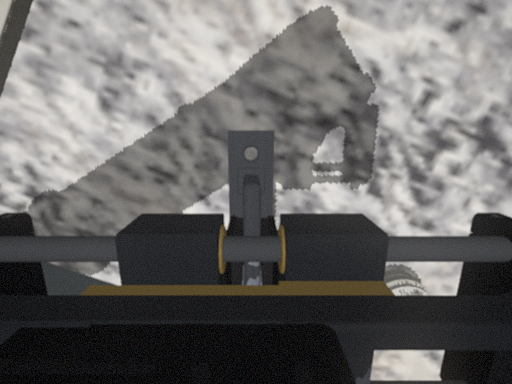

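The pull is held, aligned with the tool, and its forward hole shows at (251,154). I'll rotate, then carry it over.

Request:
{"fn": "step_arm", "kwargs": {
  "rows": [
    [[0, 0, -7], [0, 0, 0], 3],
    [[0, 0, -7], [0, 0, 0], 3],
    [[0, 0, -7], [0, 0, 0], 3],
    [[0, 0, -7], [0, 0, 0], 3],
    [[0, 0, -7], [0, 0, 0], 3],
    [[0, 0, -7], [0, 0, 0], 3],
    [[0, 0, -7], [0, 0, 0], 3],
    [[0, 0, -6], [0, 0, 0], 3],
    [[0, 0, 0], [0, 0, 0], 3]
  ]
}}

```text
time: 13.82
position: [0.4751, -0.2398, 0.1014]
tool_rot: [-2.434, -1.965, 0.017]
ft_force: [0.3, 0.1, -0.6]
grip_width: 0.111
```

```bash
python3 -c "
from h import *
go(0.547,0.1205,0.11,-9.2)"
```

```text
t 13.82 pos [ 0.4751 -0.2398  0.1014] F [ 0.3  0.1 -0.6] w 9.7
turn deg [-1.01 -0.03 -2.97] shift mm in current tool [367.4  -5.8  -8.5] after turn [367.2  13.3  -8.6]
tool y ang -12.17 tilt 1.01
```

Request:
{"fn": "step_arm", "kwargs": {
  "rows": [
    [[-1, 0, -3], [10, 0, -4], 3],
    [[0, 0, 0], [25, 1, -2], 3],
    [[0, 0, 0], [35, 1, -2], 3],
    [[0, 0, 0], [35, 1, -2], 3],
    [[0, 0, 0], [35, 1, -2], 3],
    [[0, 0, 0], [35, 1, -1], 3],
    [[0, 0, 0], [35, 1, -1], 3],
    [[0, 0, 0], [35, 1, 0], 3],
    [[0, 0, 0], [35, 1, 0], 3],
    [[0, 0, 0], [30, 1, 0], 3],
    [[0, 0, 0], [20, 1, 0], 3],
    [[0, 0, 0], [0, 0, 0], 3]
  ]
}}

```text
time: 14.82
position: [0.5392, 0.0951, 0.1026]
tool_rot: [-2.433, -1.972, 0.022]
ft_force: [0.2, 0.7, -0.8]
grip_width: 0.111
```

```bash
python3 -c "
from h import *
go(0.547,0.1205,0.11,-9.2)"
```

```text
t 14.82 pos [0.5392 0.0951 0.1026] F [ 0.2  0.7 -0.8] w 9.7
turn deg [-0.95  0.27 -2.73] shift mm in current tool [26.4  2.3 -7.6] after turn [26.3  3.7 -7.4]
tool y ang -11.93 tilt 0.99
```

Request:
{"fn": "step_arm", "kwargs": {
  "rows": [
    [[-0.5, 0, -1.5], [10, 1, -2], 3],
    [[-0.5, 0.3, -1.3], [10, 1, -2], 3],
    [[0, 0, 0], [5, 1, -2], 3],
    [[0, 0, 0], [0, 0, 0], 3],
    [[0, 0, 0], [0, 0, 0], 3]
  ]
}}

```text
time: 15.23
position: [0.5456, 0.1202, 0.1059]
tool_rot: [2.393, 2.036, -0.005]
ft_force: [-0.4, -1.1, -1.5]
grip_width: 0.109
```

```bash
python3 -c "
from h import *
go(0.547,0.1205,0.11,-9.2); snap('wrist','w8')"
```

```text
t 15.23 pos [0.5456 0.1202 0.1059] F [-0.4 -1.1 -1.5] w 9.5
turn deg [-0.13  0.15 -0.01] shift mm in current tool [ 0.6  1.3 -4.1] after turn [ 0.6  1.3 -4.1]
tool y ang -9.21 tilt 0.2
```

View pics/w8.png

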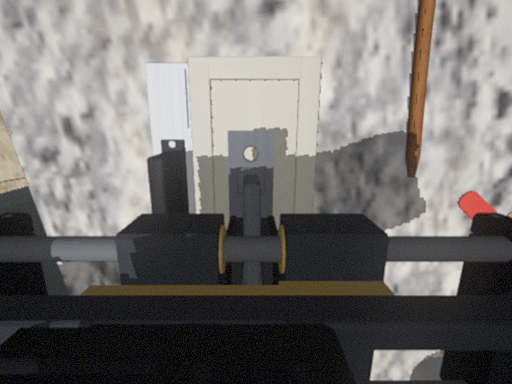

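Run:
```python
from h import *
d=load("pics/w8.npz"); P=cloud(d); crop(d,215,290,120,225,6,'w8c')
s=status.get_state(); R=Rn.from_rotvec(s["tool_rot"]); p=s["position"]
m=[P[v,u,2] for v in range(135,148) for u in range(232,270)]; print("plate top z",np.median(m),"tcp-",p[2]-np.median(m))
b=[P[v,u,2] for v in range(185,210) for u in range(247,256)]; print("bar top z",np.median(b))
for z in (np.median(m),p[2]-0.024):
  h=ray(d,(251,153.5),z)[0]; print("hole in tool mm",(R.inv().apply(h-p)*1000).round(1))
  e=ray(d,[(229,132),(273,132),(231,210),(274,132)],z); print((R.inv().apply(e-p)*1000).round(1).tolist())
pl=P[...,2]; mk=box((abs(pl-np.median(m))<0.006)|(abs(pl-np.median(b))<0.006),222,282,122,212)
print(mk.sum())
for v in (135,142,150,165,180,195): 
    c=np.where(mk[v])[0]; print(v,c.min(),c.max())
```

```text
plate top z 0.08187537818001026 tcp- 0.024095064125617516
bar top z 0.11989371317301178
hole in tool mm [48.3 -0.7 24. ]
[[62.0, -14.8, 24.0], [62.0, 13.4, 23.9], [9.6, -14.5, 24.1], [62.0, 14.1, 23.9]]
hole in tool mm [48.3 -0.7 23.9]
[[62.0, -14.8, 23.9], [62.0, 13.4, 23.8], [9.6, -14.5, 24.0], [62.0, 14.0, 23.8]]
3432
135 228 273
142 228 273
150 228 273
165 228 273
180 228 272
195 229 272
```

View pics/w8c.png

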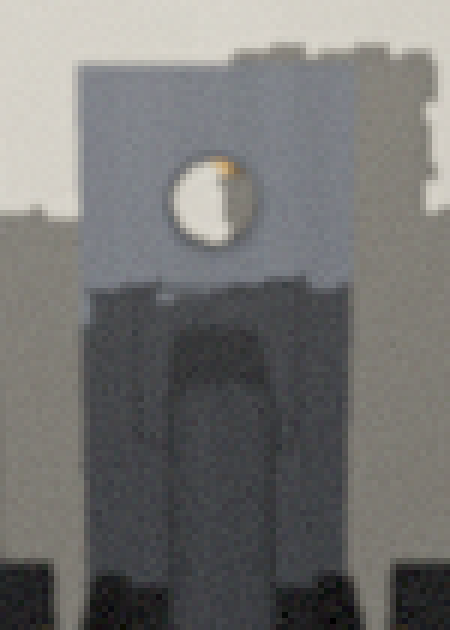

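Run:
```python
from h import *
d=load("pics/t6.npz"); f=d["frame"].astype(float); n=np.array([0.98697,-.1609]); t=np.array([.1609,.98697])
hs=[]
for (u,v) in [(190+208/6-.5,170+206/6-.5),(190+381/6-.5,170+230/6-.5)]:
    u0,v0=int(u)-3,int(v)-3; w=f[v0:v0+8,u0:u0+8]; s=np.clip(w[...,0]-w[...,2]-35,0,None); yy,xx=np.mgrid[:8,:8]
    c=((s*xx).sum()/s.sum()+u0,(s*yy).sum()/s.sum()+v0); h=ray(d,c,0.016)[0,:2]; hs.append(h); print(c,h,n@h,t@h)
a,b=hs; print("dist",np.linalg.norm(a-b),"ang",np.rad2deg(np.arctan2(*(a-b)[::-1])),"mid",(a+b)/2)
P=cloud(d); fr=box(P[...,2]>0.012,195,285,180,222); print(rect(d,fr,0.019))
for w,c in (("w3",(358.8,141.7)),): pass
for h in ([.5566,.1702],[.5564,.1688]): print("wrist a",n@h,t@h)
C=(a+b)/2; print(n@C,t@C)
```

```text
(np.float64(224.17241379310346), np.float64(203.8994252873563)) [0.5570423  0.16999064] 0.5224325469991052 0.2574037648765794
(np.float64(253.0244648318043), np.float64(208.05504587155963)) [0.54006234 0.07130658] 0.5215520975404968 0.15727348878873626
dist 0.10013421747598275 ang 80.2370630708426 mid [0.54855232 0.12064861]
(array([0.5491781 , 0.11939507]), 239.79107666015625, 110.68325805664062, np.float64(1.4248274021832175), 2047.0)
wrist a 0.521962322 0.257539234
wrist a 0.521990188 0.256125296
0.521992322269801 0.20733862683265783
```

```bash
python3 -c "
from h import *
go(0.5488,0.1222,0.059,-9.3)"
```

```text
t 15.28 pos [0.5457 0.12   0.106 ] F [-0.1  0.1 -1. ] w 9.9
turn deg [-0.11  0.14  0.07] shift mm in current tool [ 2.8  2.8 47. ] after turn [ 2.6  2.7 47. ]
tool y ang -9.23 tilt 0.18
```

Request:
{"fn": "step_arm", "kwargs": {
  "rows": [
    [[0, 0, 0], [1, 1, 12], 3],
    [[0, 0, 0], [1, 1, 14], 3],
    [[0, 0, 0], [0, 0, 10], 3],
    [[0, 0, 0], [0, 0, 3], 3],
    [[0, 0, 0], [0, 0, 0], 3],
    [[0, 0, 0], [0, 0, 0], 3]
  ]
}}

```text
time: 15.78
position: [0.548, 0.1169, 0.0633]
tool_rot: [2.4, 2.026, -0.007]
ft_force: [-0.1, -0.1, -1.3]
grip_width: 0.113
```

```bash
python3 -c "
from h import *
go(0.5488,0.1222,0.059,-9.3)"
```

```text
t 15.78 pos [0.548  0.1169 0.0633] F [-0.1 -0.1 -1.3] w 9.8
turn deg [-0.12  0.21 -0.37] shift mm in current tool [ 5.4 -0.1  4.3] after turn [ 5.3 -0.1  4.3]
tool y ang -9.67 tilt 0.24
```

Request:
{"fn": "step_arm", "kwargs": {
  "rows": [
    [[-0.1, 0.2, -0.4], [4, 0, 3], 3],
    [[0, 0, 0], [1, 0, 1], 3],
    [[0, 0, 0], [0, 0, 0], 3],
    [[0, 0, 0], [0, 0, 0], 3]
  ]
}}

```text
time: 16.12
position: [0.5497, 0.1223, 0.0599]
tool_rot: [2.393, 2.035, 0.003]
ft_force: [-0.3, -0.6, -1.2]
grip_width: 0.113
```

```bash
python3 -c "
from h import *
go(0.5488,0.1222,0.059,-9.3); d=snap('wrist','w9'); crop(d,200,300,110,220,5,'w9c'); crop(d,130,350,20,220,3,'w9d')"
```

```text
t 16.12 pos [0.5497 0.1223 0.0599] F [-0.3 -0.6 -1.2] w 9.8
turn deg [ 0.08 -0.06  0.04] shift mm in current tool [-0.2 -0.9  0.9] after turn [-0.2 -0.8  0.9]
tool y ang -9.26 tilt 0.1
```

View pics/w9c.png

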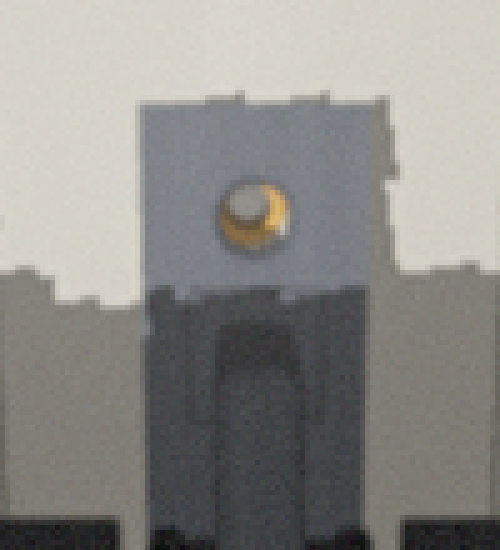

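View pics/w9d.png

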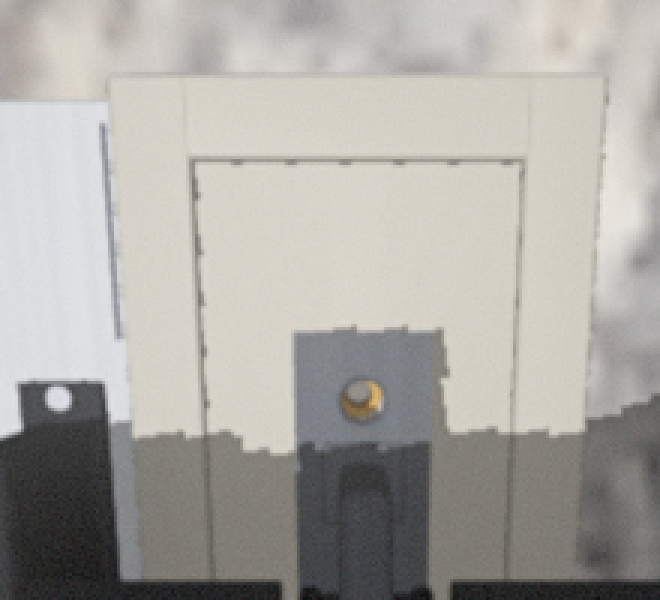

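Run:
```python
from h import *
d=load("pics/w9.npz"); n=np.array([0.98697,-.1609]); t=np.array([.1609,.98697])
cv2.imwrite("pics/w9e.png",cv2.resize(d["frame"][140:166,236:268,::-1],None,fx=20,fy=20,interpolation=cv2.INTER_CUBIC))
pz=0.0599-0.028
for nm,c,z in (("pull hole top",(250.4,152.8),pz+.004),("bore",(249.4,150),.016)):
    h=ray(d,c,z)[0]; print(nm,h.round(4),n@h[:2],t@h[:2])
# expected px of features
print("px/mm at panel",np.linalg.norm(proj(d,[.5565,.1695,.016])-proj(d,[.5575,.1695,.016])))
hp=ray(d,(250.4,152.8),pz+.004)[0]
```

```text
pull hole top [0.5566 0.1705 0.0359] 0.5219275133260204 0.25778751304183983
bore [0.5558 0.1706 0.016 ] 0.5211438619128984 0.25776725992780714
px/mm at panel 1.3788638478503625
```

View pics/w9e.png

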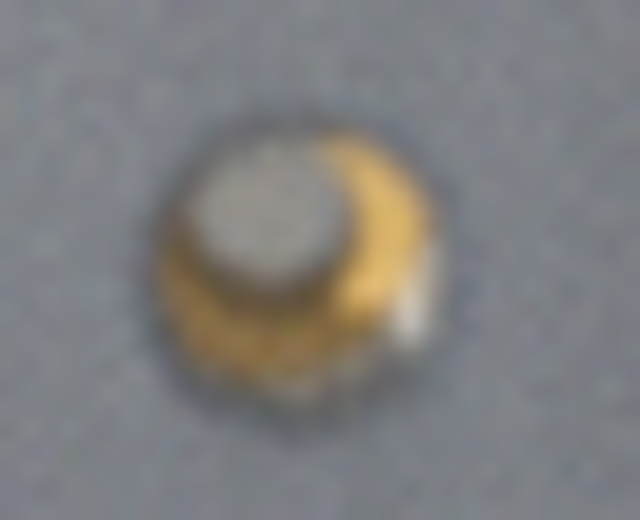

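Run:
```python
from h import *
ims=[]
for w,(u,v) in (("w3",(358,142)),("w5",(322,141)),("w8",(251,153))):
    d=load(f"pics/{w}.npz"); ims.append(cv2.resize(d["frame"][v-10:v+10,u-10:u+10,::-1],(260,260),interpolation=cv2.INTER_NEAREST))
    print(w,"px/mm",np.linalg.norm(proj(d,[.5565,.1695,.016])-proj(d,[.5575,.1695,.016])),proj(d,[.5563,.1695,.016]))
cv2.imwrite("pics/holes.png",np.hstack(ims))
```

```text
w3 px/mm 1.175105245019384 [[358.44977124 142.63520281]]
w5 px/mm 0.9856927811095265 [[324.05018544 142.02486198]]
w8 px/mm 1.129215272106817 [[254.98910451 142.80208232]]
```

View pics/holes.png

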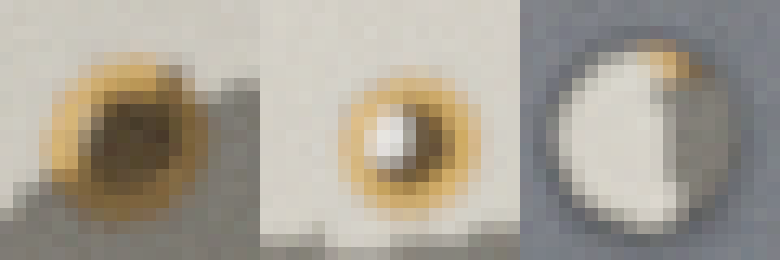

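The brass hole shows through the pull's hole, off by about 1 mm along the tool's −y. I'll make a small correction, settle and run the final checks.

Request:
{"fn": "step_arm", "kwargs": {
  "rows": [
    [[0, 0, 0], [0, -1, 0.5], 3],
    [[0, 0, 0], [0, 0, 0], 3],
    [[0, 0, 0], [0, 0, 0], 3],
    [[0, 0, 0], [0, 0, 0], 3],
    [[0, 0, 0], [0, 0, 0], 3]
  ]
}}

```text
time: 16.58
position: [0.5492, 0.1227, 0.0604]
tool_rot: [2.393, 2.035, 0.005]
ft_force: [0.2, 0.4, -1.0]
grip_width: 0.111
```

Run:
```python
from h import *
go(0.5488,0.1222,0.059,-9.3); d=snap('wrist','w10'); cv2.imwrite("pics/w10e.png",cv2.resize(d["frame"][130:180,220:290,::-1],None,fx=10,fy=10,interpolation=cv2.INTER_CUBIC))
d=snap('top','t10'); crop(d,180,300,160,260,6,'t10c'); print(status.get_state()["qd"].round(4)); s=snap('scene','s10'); crop(s,190,320,150,250,6,'s10c')
```

```text
t 16.58 pos [0.5492 0.1227 0.0604] F [ 0.2  0.4 -1. ] w 9.7
turn deg [ 0.17 -0.11  0.05] shift mm in current tool [-0.6 -0.3  1.4] after turn [-0.6 -0.3  1.4]
tool y ang -9.25 tilt 0.2
[ 0.0021  0.0007 -0.0002  0.     -0.0001 -0.0021 -0.0001]
```

View pics/w10e.png

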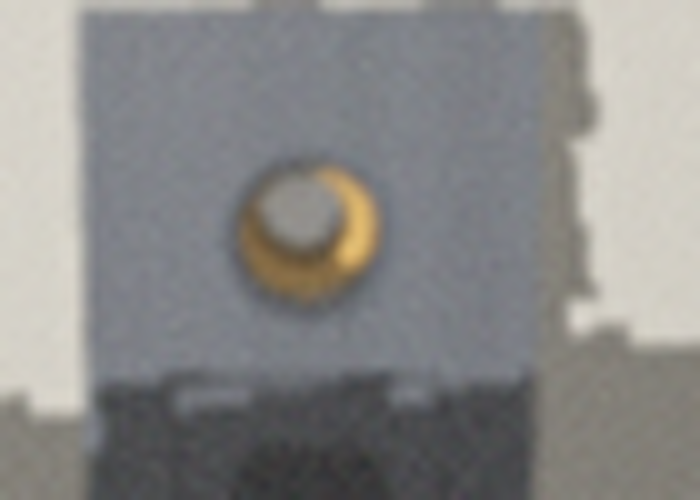

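View pics/t10c.png

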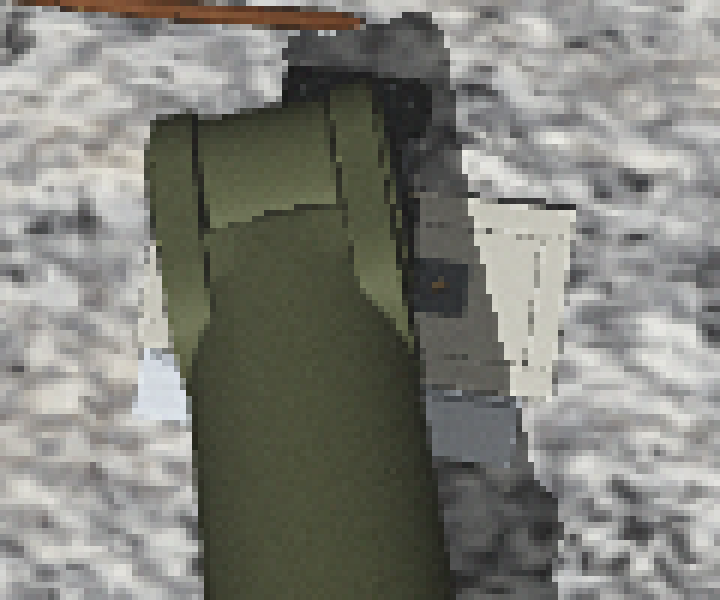

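View pics/s10c.png

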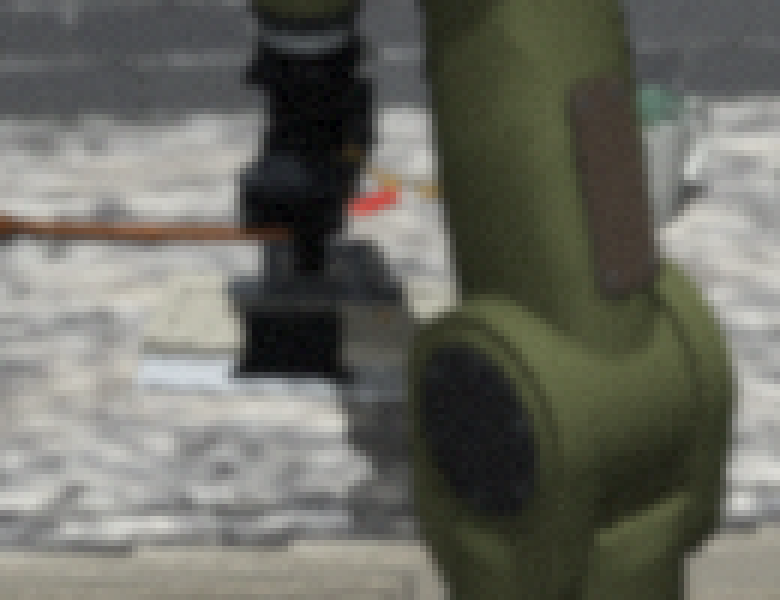

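Both brass holes are visible through the pull's holes: a at (305,235) in the wrist crop, b at (437,285) in the top crop. The straightedge is still flush and the arm is still, so I'm handing in.

```bash
python3 -c "
from bench import order,status
print(order.close_job()); s=status.get_state(); print(s['time'],s['position'],s['grip_width']*87)"
```

```text
the job is handed in; nothing more can be done
None
the job is handed in; nothing more can be done
```

I laid the larger straightedge flush along the drawer front's near long edge and released it. Then I picked up the pull by its bar and handed the job in at about 16.6 s, still holding it over the threaded holes.

**Straightedge:** I pushed it against the edge until the front pushed back with about 7 N. After release, the wrist view put its side within about 0.5 mm of the edge, but its angle came from few pixels and differed from the edge's by about 0.4° (0.007 rad; limit 0.03). In the last pictures the parts of it not hidden by the arm still look flush.

**Pull:** It is about 16 mm above the panel, worked out from the tool height. The tool was tilted 0.2° and the joints were almost still (0.002 rad/s). The wrist force of about 1 N downward fits the pull's weight alone, so nothing suggests it is touching the panel.

**Holes:** Brass shows through both of the pull's screw holes. I measured hole a about 1 mm off, then corrected by 1 mm. Hole b I only judged by eye in the top view. Estimates of the front's centre from different views differed by up to 2 to 3 mm before I checked through hole a.

I kept clear of the egg timer, shaker and mug, but did not measure their positions again at the end. The hand-in gave no verdict.

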